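# Pack a colour jar under the tray of a decorating caddy

### The arm

A 6-joint arm with a two-finger parallel gripper is mounted at the origin on the work surface. World frame = base frame: x ahead of the robot, y to its left, z up, the work surface at z = 0. Lengths are in m, angles in degrees, forces in N, time in s.
With the tool pointing down it reaches from about 0.4 to 0.825 m from the base axis. Payload 7 kg.
Tool frame: the origin (TCP) lies on the front face of the gripper's body, between the roots of the fingers; the fingertips stand 66 mm ahead of it and the grasp point (between the pads) lies 47 mm ahead of it; z points along the fingers, y is the line along which they close (so a half turn about z gives the same grasp; the last joint's range is limited). The gripper opens to 88 mm and grips with 3 to 60 N. Pads are 19 mm wide; open, the fingers measure 130 mm over their backs; the gripper's body (78 mm by 193 mm) begins 47 mm behind the grasp point.
Start: joints at [-58.264, 20.546, 0.682, 0, -70.136, -16.507], TCP at [0.177, -0.651, 0.292] pointing down, gripper open.
Joint ranges: [-176.03, 176.03], [-82.01, 121.73], [-58.28, 71.71], [-173.87, 95.51], [-174.79, -0.11], [-173.66, 173.66]. Speed limits (degrees/s): [136.94, 136.94, 172.46, 180, 180, 180].

### API

Orientations are given as [roll, pitch, yaw] about the fixed x, y, z axes, in that order (R = Rz(yaw) Ry(pitch) Rx(roll)).
In Python, from plant import ctrl gives the robot as it stands.
- The arm moves only by the tool send_rows, never from a script. Its argument "deltas" is a list of rows, each a list of 2 entries, a list of its own where there are three numbers: the shift along the tool's x, y, z each as a share of 800 mm, from -1 to 1, then the turn about the tool's z as a share of 90 degrees, from -1 to 1. A call has exactly 5 rows; each row is the pose to reach, as a shift and turn from the pose commanded when the call began, along the tool's axes at that moment; what a row does not reach only later rows make up. A row lasts 1/12 s, in which the tool goes at most 41.7 mm and 7.16 degrees, less where a joint would pass 70% of its speed; a pose out of reach is approached as far as the arm can. A call with a number of a shift or a turn outside -1 to 1 is refused whole. A call with a gripper value outside its range is refused whole. "gripper" is the opening, from 0 (shut) to 1 (fully open), set as the call begins (left out, the last holds). The fingers move at their own pace and stop on an object; the grip force is fixed at half the most. Time passes only in rows, so rows that repeat a pose let the fingers close, or fill a call up. It gives the time, the measured TCP pose, the force, the opening and the grip force at its end, in the units of the state.
- ctrl.get_obs(): the state, without advancing time (a new reading comes with each control period).
- ctrl.snapshot(name): name is "scene" or "top" or "wrist"; returns a dict with "color" (420x560x3 uint8, red, green, blue), "vertical_fov" (degrees; the focal length in pixels is half the picture's height over the tangent of half this angle, whatever the lens; pixels are square), "cx", "cy" (the principal point, pixels), "rvec" (rotation vector, rad) and "tvec" (3), from world to camera coordinates, as OpenCV has them. Camera axes: x right, y down, z forward; pixel columns grow to the right and rows downward; lengths in m; the calibration is good to about 2 mm. A picture is of the moment at which its call begins. There is no depth.
- ctrl.close_job(): hands the job in; it is judged then, once.
Trained networks look in a picture, given as the dict that the camera call returned (one of the last four; its "shot" number tells which), for a name from the list of things; names that differ only in an ending like _2 or _b are one class to them, and where a whole thing is asked for, a point or a joint stands for the part that bears it (a point fixed in the world has none). Each returns a list of dicts, best first, with "conf" (0 to 1); they miss things now and then, are a little off and sometimes report something else, mostly with a low value. They report only what shows in the picture. A call takes as long as a camera call. They do not tell look-alikes from the thing itself.
- ctrl.boxes_of(picture, thing): "xy" ([column, row] as shares, 0 to 1, of the picture: columns of its width, rows of its height, amid what is visible of it).
- ctrl.cut_out(picture, thing): "pixels" (420x560 bool, what is visible of it) and "xy" ([column, row] as shares, 0 to 1, of the picture: columns of its width, rows of its height, amid what is visible of it).
The state is a dict: "clock": time; "joint_pos": joint angles; "qvel": joint speeds; "tau": joint torques, N m; "tool_pos": TCP position; "orientation": TCP orientation; "force": force on the tool from outside, world axes, zero at the start; "moment": the same for the moment, N m; "opening": finger opening in m; "gripper_force": force on a finger pad.
Only numpy, scipy, OpenCV 4.12 (cv2) and the standard library are available. Lean on these libraries where they do the work, as an engineer would, in place of code of your own. Each camera call takes 0.05 s, during which the arm holds its last target. There are 200 camera calls.

### The job

Lift the white top tray of the blue decorating caddy up and back until it stays open by itself, take the red-capped jar from the jar rack and stand it upright in the empty pocket underneath, then lower the tray gently until it is fully closed. Do not let the tray drop, and leave everything else where it is.

Things in the scene. Friction and masses are not known exactly. Their poses are not given: they have to be found in the camera images.
- caddy: Fixed blue open box, 120 (x) x 195 (y) x 76 mm high, walls and floor 5 mm; origin: centre of its underside, z up, front faces -x. A wall (y -25 to -20) makes two pockets: the empty one is 110 (x) x 112.5 mm (y -20 to 92.5), the other holds a copper tin. White tray on top, 120 x 195 x 32 mm, wall tops at z 108 when closed.
- tray_link (a joint): Swing q of the 55 mm links that carry the tray, rad: 0 closed, 1.745 open stop. The tray stays level; all of it moves on a 55 mm arc, up then back: by 55*(sin85 - sin(85-q)) mm in caddy x and 55*(cos(85-q) - cos85) mm in z (85 in degrees); open: 69 back, 48 up. Past the top of the arc (q 1.48) it falls to the stop and stays; before it, it falls shut. Tray 0.3 kg, low friction.
- tray_handle (a point): Centre of the tray's red handle: a bar along caddy x, 90 long, 14 wide (y), 18 mm high, on two posts (8 x 12 mm) 33 mm each way from its middle. Closed, it is 145 mm above the table over the caddy's centre and its underside is 28 mm above the tray's wall tops. Axes as the caddy's.
- free_pocket (a point): Point on the empty pocket's floor (5 mm above the table), 26 mm in front of and 36 mm to the +y side of the caddy's centre. The open tray still overhangs the rear of the box (underside 124 mm above the table): only the 64 mm behind the inside of the front wall are clear above, and this point is about in their middle. Axes as the caddy's.
- rack: Fixed two-tier aluminium jar rack; origin: centre of its underside, front faces -x. Lower board 120 (x) x 280 (y) x 12 mm; upper board 8 mm thick, underside 132 mm above the table, from x -6 back to x +60, with packs to z 195 on it. Posts at the rear corners only. Three jars stand in a row on the lower board at x -30, 85 mm apart, in any order.
- jar_red: The jar to pack: white upright cylinder with a red cap, 36 mm diameter, 66 mm high, about 90 g; origin at the centre of its underside. On the rack the upper board's edge overhangs from 24 mm behind the jar's axis, 54 mm above its top, so it is reached from the front with a tilted tool.
- jar_green: Same jar with a green cap; stays on the rack.
- jar_black: Same jar with a black cap; stays on the rack.
- tin: Copper tin, 48 mm diameter, 35 mm high, in the caddy's other pocket; origin under its centre.
- bowl: Steel bowl, 150 mm wide, 65 mm high, loose, far on the table.
- spatula: Loose spatula with a wooden handle, about 280 mm long, lying across the front of the table near the robot.
- oil_bottle: Amber bottle, 60 mm diameter, 160 mm high, loose, at the right.
- mug: White mug, 76 mm diameter, 85 mm high, loose, at the left.
Not all that is in view belongs to the job. What is shaped like the jar_red but yellow is not meant.

How it is judged:
By the outcome, as a careful person would: the job done as asked, in the order asked, and still so for the second after the job is handed in, with the robot touching nothing.
It also fails if it takes over 72 s, if anything falls off the work surface, if the arm or the gripper's body presses on something with over 40 N, if the wrist force passes 120 N, or if a joint passes its speed limit or range.

## Working session

There is one attempt and no reset: what is moved stays moved. The work goes in short steps, Python scripts to look and compute and a tool call to move; the robot and the scene stay as the last step left them, time stands still between calls to the robot, and variables do not carry over. Pictures are saved under pics/ and viewed, at most 10 in all, crops included, and the job is handed in when it is done.

Besides the shell and the picture viewer there is one more tool, called after "Emit:" as name(argument=value, ...) on one line, values as JSON. send_rows: Moves the arm, as the interface text tells. Shift numbers are shares of 800 mm and turn numbers shares of 90 degrees, none past 1 either way. Its arguments: {"type":"object","properties":{"deltas":{"type":"array","items":{"type":"array"}},"gripper":{"type":"number"}},"required":["deltas"]}

```bash
ls; mkdir -p pics
python3 - <<'E'
from plant import ctrl
import cv2
o=ctrl.get_obs(); print({k:o[k] for k in('clock','tool_pos','orientation','opening')})
for n in('scene','top'):
    p=ctrl.snapshot(n); cv2.imwrite(f'pics/{n}0.png',p['color'][:,:,::-1])
    print(n,p['vertical_fov'],p['cx'],p['cy'],p['rvec'],p['tvec'])
    for t in('caddy','tray_handle','rack','jar_red','jar_green','jar_black','tin'):
        print(t,[([round(float(v),4) for v in d['xy']],round(d['conf'],2)) for d in ctrl.boxes_of(p,t)][:4])
E
```

```text
pics
{'clock': 0.0, 'tool_pos': array([ 0.17719968, -0.65094783,  0.29123066]), 'orientation': array([ 1.79907069e+02, -8.39412244e-03, -1.64777290e+02]), 'opening': 0.08792142714383737}
scene 46.77493304925126 274.9225542957453 206.7044594235235 [ 1.08185476  2.61175204 -0.78019147] [ 0.41222473 -0.29145587  1.69309874]
caddy [([0.6404, 0.6262], 0.91)]
tray_handle [([0.6389, 0.6176], 0.76)]
rack [([0.3816, 0.3881], 0.6), ([0.6375, 0.625], 0.42)]
jar_red [([0.4591, 0.316], 0.71), ([0.3968, 0.3367], 0.52)]
jar_green [([0.412, 0.3876], 0.57)]
jar_black [([0.4207, 0.43], 0.47)]
tin []
top 57.37197102174296 277.6560111813385 212.66258588750478 [ 2.18511914 -2.21269517  0.05628222] [0.02150126 0.56072555 1.08792646]
caddy [([0.3337, 0.5312], 0.64)]
tray_handle [([0.3248, 0.5267], 0.61)]
rack [([0.6829, 0.4919], 0.64)]
jar_red [([0.7171, 0.5529], 0.59), ([0.6904, 0.6576], 0.46)]
jar_green [([0.6659, 0.5212], 0.73)]
jar_black []
tin []
```

View pics/scene0.png

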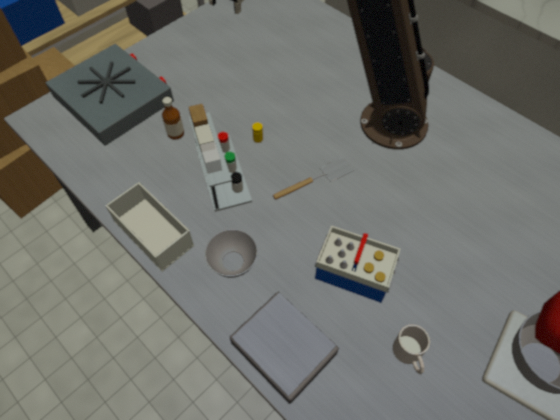

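View pics/top0.png

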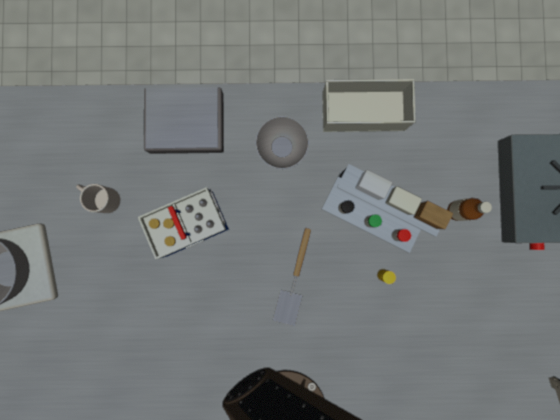

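The scene view shows the caddy at (358,262) with its red handle at (361,250). The rack jars are red (223,137), green (230,158) and black (236,180). The top view shows the handle at (178,222), and black (347,207), green (375,221) and red (404,236) on the rack.

Candidates for the jar are red at top (404,236), standing on the rack, and the yellow look-alike at top (389,277), loose on the table. The red one fits the description. I'll measure now and confirm with a crop later.

```bash
cat > h.py <<'E'
import numpy as np, cv2
from plant import ctrl
from scipy.spatial.transform import Rotation as Rot
def K(p):
    f=210/np.tan(np.radians(p['vertical_fov'])/2); return np.array([[f,0,p['cx']],[0,f,p['cy']],[0,0,1.]])
def ray(p,uv):
    R=cv2.Rodrigues(np.array(p['rvec'],float))[0]; t=np.array(p['tvec'],float)
    return -R.T@t, R.T@np.linalg.solve(K(p),[uv[0],uv[1],1.])
def at_z(p,uv,z):
    c,d=ray(p,uv); return c+d*(z-c[2])/d[2]
def tri(ps,uvs):
    A=np.zeros((3,3));b=np.zeros(3)
    for p,uv in zip(ps,uvs):
        c,d=ray(p,uv); d=d/np.linalg.norm(d); M=np.eye(3)-np.outer(d,d); A+=M;b+=M@c
    return np.linalg.solve(A,b)
def proj(p,X): return cv2.projectPoints(np.array(X,float).reshape(-1,3),np.array(p['rvec'],float),np.array(p['tvec'],float),K(p),None)[0][:,0]
def blobs(p,lo,hi,amin=15):
    """HSV blobs: list of (area, centre, end1, end2)"""
    hsv=cv2.cvtColor(p['color'],cv2.COLOR_RGB2HSV_FULL)
    m=cv2.inRange(((hsv.astype(int)+[40,0,0])%256).astype(np.uint8),np.array(lo),np.array(hi))  # hue shifted +40
    n,l,s,c=cv2.connectedComponentsWithStats(m); out=[]
    for i in range(1,n):
        if s[i,4]<amin: continue
        q=np.argwhere(l==i)[:,::-1].astype(float); mu=q.mean(0); v=np.linalg.svd(q-mu,full_matrices=False)[2][0]; a=(q-mu)@v
        out.append((int(s[i,4]),mu.round(1),(mu+v*a.min()).round(1),(mu+v*a.max()).round(1)))
    return sorted(out,key=lambda r:-r[0])
RED=((25,150,60),(48,255,255)); GREEN=((110,120,40),(170,255,255)); BLUE=((180,120,40),(220,255,255))
E
python3 - <<'E'
from h import *
ps=[ctrl.snapshot('scene'),ctrl.snapshot('top')]
for p in ps:
    for n,c in(('RED',RED),('GREEN',GREEN),('BLUE',BLUE)):
        for b in blobs(p,*c)[:6]: print(n,b)
    for z in (.145,): pass
S,T=ps
print('cam',[ray(p,(280,210))[0] for p in ps])
print('handle',tri(ps,[(361,250),(178,222)]),'red',tri(ps,[(223,137),(404,236)]),'green',tri(ps,[(230,158),(375,221)]),'black',at_z(T,(347,207),.078))
for k in ((347,207),(375,221),(404,236)): print(at_z(T,k,.078))
for k in ((139,215),(208,188),(227,230),(158,258)): print('tray corner',at_z(T,k,.108))
for k in ((323,207),(411,251),(440,234)): print('rack board',at_z(T,k,.012))
E
```

```text
RED (524, array([553.6, 318. ]), array([554.5, 291.8]), array([552.7, 342.8]))
RED (126, array([360.6, 247.6]), array([365.5, 233.8]), array([355.2, 263.1]))
RED (79, array([222.8, 136.6]), array([220.6, 132.2]), array([225., 141.]))
GREEN (80, array([229.6, 156.6]), array([226.9, 152. ]), array([232.1, 160.9]))
BLUE (1862, array([30.8, 16.9]), array([-1.2, 14.3]), array([63.2, 19.5]))
BLUE (719, array([349.5, 284.8]), array([315.4, 272.5]), array([382.6, 296.9]))
RED (169, array([176.7, 222.3]), array([169.8, 206.5]), array([183.7, 238.1]))
RED (123, array([403.6, 235. ]), array([397. , 234.8]), array([410. , 235.2]))
RED (81, array([536.8, 245.8]), array([530. , 245.9]), array([543. , 245.7]))
GREEN (118, array([374.5, 220.5]), array([368.9, 222.7]), array([380.1, 218.3]))
cam [array([1.10711897, 0.54551424, 1.26418389]), array([0.50844036, 0.01860398, 1.11337403])]
handle [0.53335799 0.27106531 0.13249524] red [ 0.4903727  -0.33136479  0.05925337] green [ 0.531991   -0.25269713  0.05623662] black [ 0.57085704 -0.17299324  0.078     ]
[ 0.57085704 -0.17299324  0.078     ]
[ 0.53205242 -0.24783141  0.078     ]
[ 0.49064021 -0.32506604  0.078     ]
tray corner [0.55483149 0.37798761 0.108     ]
tray corner [0.62362551 0.19712557 0.108     ]
tray corner [0.51268507 0.14789391 0.108     ]
tray corner [0.44207663 0.32803089 0.108     ]
rack board [ 0.57569346 -0.11614625  0.012     ]
rack board [ 0.44640227 -0.36581507  0.012     ]
rack board [ 0.49392354 -0.45052608  0.012     ]
```

```bash
cat >> h.py <<'E'
def plan(target,yaw=None,tool=(0,0,0)):
    """total shift (shares of 800 mm, tool axes) and turn (share of 90 deg) from the measured pose to TCP target, yaw"""
    o=ctrl.get_obs(); r=np.array(o['orientation'],float); R=Rot.from_euler('xyz',r,degrees=True).as_matrix()
    d=R.T@(np.array(target)-o['tool_pos'])/.8
    t=0 if yaw is None else -((yaw-r[2]+180)%360-180)/90
    print('t',round(o['clock'],2),'pos',o['tool_pos'].round(4),'rpy',r.round(2),'open',round(o['opening'],4),'F',np.round(o['force'],1),'| shift',d.round(4),'turn',round(t,4))
E
python3 -c "
from h import *
plan((.43,-.28,.30),-159.2)"
```

```text
t 0.9 pos [ 0.1773 -0.6513  0.2922] rpy [-180.      0.   -164.77] open 0.0877 F [-1.   0.1 -0.6] | shift [-0.4267  0.3648 -0.0098] turn -0.0619
```

Emit:
send_rows(deltas=[[[-0.028, 0.024, 0], 0], [[-0.056, 0.048, 0], 0], [[-0.085, 0.073, 0], 0], [[-0.113, 0.097, 0], 0], [[-0.142, 0.122, -0.003], 0]], gripper=1)

```text
clock: 1.32
tool_pos: [0.2616, -0.526, 0.2941]
orientation: [180.0, -0.0, -164.8]
force: [1.1, -0.2, 0.3]
opening: 0.0875
gripper_force: 0.0
```

Emit:
send_rows(deltas=[[[-0.028, 0.024, 0], 0], [[-0.056, 0.048, 0], 0], [[-0.085, 0.073, 0], 0], [[-0.113, 0.097, 0], 0], [[-0.142, 0.122, -0.003], 0]])

```text
clock: 1.73
tool_pos: [0.3456, -0.4019, 0.2968]
orientation: [180.0, -0.0, -164.8]
force: [0.3, 0.1, 0.9]
opening: 0.088
gripper_force: 0.0
```

Emit:
send_rows(deltas=[[[-0.028, 0.024, 0], 0], [[-0.056, 0.048, 0], 0], [[-0.085, 0.073, 0], 0], [[-0.113, 0.097, 0], 0], [[-0.142, 0.122, -0.003], 0]])

```text
clock: 2.15
tool_pos: [0.4296, -0.2778, 0.2993]
orientation: [180.0, 0.0, -164.8]
force: [0.2, 0.0, 0.4]
opening: 0.0876
gripper_force: 0.0
```

```bash
python3 -c "
from h import *
print(ctrl.get_obs()['joint_pos'].round(1))
p=ctrl.snapshot('wrist'); cv2.imwrite('pics/w1.png',p['color'][:,:,::-1])
c,d=ray(p,(p['cx'],p['cy'])); print('cam',c,d)
for n,q in(('R',RED),('G',GREEN)):
    for b in blobs(p,*q)[:3]: print(n,b,at_z(p,b[1],.078))
plan((.47,.25,.31),-159.2)"
```

```text
[-10.9   4.8 -19.   -0.  -66.3 -63.9]
cam [ 0.36254356 -0.29649728  0.39055095] [ 0.24883366  0.06788064 -0.9661646 ]
R (1171, array([216.2, 249.1]), array([227.5, 233. ]), array([204.9, 265.3])) [ 0.49131337 -0.32637531  0.078     ]
G (302, array([285.7, 318.5]), array([270. , 318.6]), array([302. , 318.5])) [ 0.54295854 -0.24687171  0.078     ]
t 2.2 pos [ 0.4322 -0.2753  0.3001] rpy [-1.7998e+02  1.2000e-01 -1.6470e+02] open 0.0876 F [3.2 3.6 1.4] | shift [-0.2188  0.6209 -0.0122] turn -0.0611
```

View pics/w1.png

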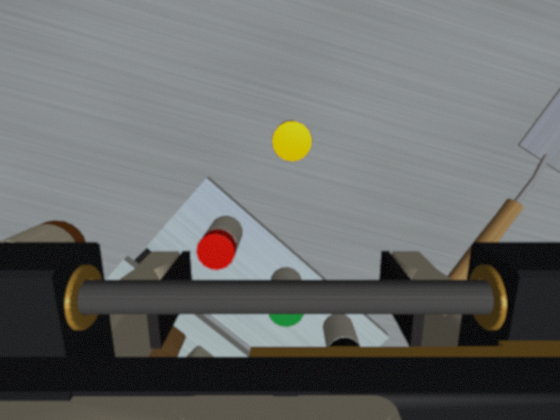

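The wrist view shows the red-capped jar at (216,249) on the rack. The yellow look-alike at (291,141) is loose on the table in front, so red is confirmed. Next, the caddy.

Emit:
send_rows(deltas=[[[-0.014, 0.041, 0], 0], [[-0.029, 0.083, 0], 0], [[-0.044, 0.124, 0], 0], [[-0.058, 0.166, 0], 0], [[-0.073, 0.207, -0.004], 0]])

```text
clock: 2.62
tool_pos: [0.4415, -0.1026, 0.3024]
orientation: [180.0, -0.0, -164.8]
force: [-0.0, 0.6, -0.5]
opening: 0.0874
gripper_force: 0.0
```

Emit:
send_rows(deltas=[[[-0.014, 0.041, 0], 0], [[-0.029, 0.083, 0], 0], [[-0.044, 0.124, 0], 0], [[-0.058, 0.166, 0], 0], [[-0.073, 0.207, -0.004], 0]])

```text
clock: 3.03
tool_pos: [0.4543, 0.0727, 0.3058]
orientation: [180.0, 0.0, -164.8]
force: [0.1, -0.1, -0.3]
opening: 0.0876
gripper_force: 0.0
```

Emit:
send_rows(deltas=[[[-0.014, 0.041, 0], -0.02], [[-0.029, 0.083, 0], -0.04], [[-0.044, 0.124, 0], -0.061], [[-0.058, 0.166, 0], -0.061], [[-0.073, 0.207, -0.004], -0.061]])

```text
clock: 3.45
tool_pos: [0.4672, 0.2478, 0.3088]
orientation: [180.0, -0.0, -159.3]
force: [1.3, -1.8, -0.5]
opening: 0.0879
gripper_force: 0.0
```

```bash
python3 -c "
from h import *
print(ctrl.get_obs()['joint_pos'].round(1))
p=ctrl.snapshot('wrist'); cv2.imwrite('pics/w2.png',p['color'][:,:,::-1])
t=ctrl.snapshot('top')
for b in blobs(p,*RED)[:3]: print(b,[at_z(p,q,.154).round(4) for q in b[1:]])
for b in blobs(t,*RED)[:3]: print(b,[at_z(t,q,.154).round(4) for q in b[1:]])
a,b=blobs(p,*RED)[0],min(blobs(t,*RED),key=lambda r:np.hypot(*(r[1]-[177,222])))
print('tri',tri([p,t],[a[1],b[1]]))
plan((.533,.271,.25),-159.2)"
```

```text
[  49.2    6.1  -16.2   -0.   -67.7 -118.4]
(553, array([278.7, 264. ]), array([278.1, 246.9]), array([279.2, 280.2])) [array([0.5003, 0.255 , 0.154 ]), array([0.4881, 0.25  , 0.154 ]), array([0.5121, 0.2598, 0.154 ])]
(547, array([281.7, 329.7]), array([280.6, 313.6]), array([282.8, 346.3])) [array([0.5498, 0.2759, 0.154 ]), array([0.5373, 0.2703, 0.154 ]), array([0.563 , 0.2818, 0.154 ])]
(123, array([403.5, 235. ]), array([397. , 234.7]), array([410. , 235.3])) [array([ 0.4945, -0.2987,  0.154 ]), array([ 0.4954, -0.2824,  0.154 ]), array([ 0.4935, -0.3149,  0.154 ])]
(105, array([174.1, 216.5]), array([178. , 226.6]), array([170.2, 206.3])) [array([0.5479, 0.2739, 0.154 ]), array([0.5225, 0.2642, 0.154 ]), array([0.5735, 0.2837, 0.154 ])]
(79, array([536.7, 245.7]), array([529.9, 246. ]), array([543. , 245.5])) [array([ 0.4636, -0.6309,  0.154 ]), array([ 0.463 , -0.6139,  0.154 ]), array([ 0.4639, -0.6467,  0.154 ])]
tri [0.54588763 0.28316616 0.05812686]
t 3.55 pos [0.4683 0.2502 0.309 ] rpy [ 1.7999e+02  5.0000e-02 -1.5910e+02] open 0.0876 F [-0.3 -0.4 -0.2] | shift [-0.0847 -0.0046  0.0738] turn 0.0012
```

View pics/w2.png

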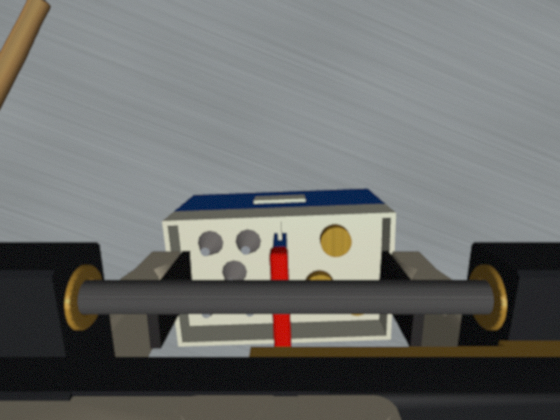

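The wrist view shows the caddy front, with its plate, facing the robot at (279,200). The handle bar runs from (278,247) back along the caddy's x axis. I'll descend onto it.

Emit:
send_rows(deltas=[[[-0.027, -0.003, 0.015], -0.007], [[-0.054, -0.006, 0.03], -0.007], [[-0.0815, -0.008, 0.05], -0.007], [[-0.0815, -0.008, 0.07], -0.007], [[-0.0815, -0.008, 0.09], -0.007]])

```text
clock: 3.97
tool_pos: [0.5319, 0.263, 0.2357]
orientation: [-180.0, -0.0, -158.7]
force: [0.7, -0.3, -0.2]
opening: 0.088
gripper_force: 0.0
```

```bash
python3 -c "
from h import *
p=ctrl.snapshot('wrist'); cv2.imwrite('pics/w3.png',p['color'][:,:,::-1])
for b in blobs(p,*RED)[:3]: print(b,[at_z(p,q,.154).round(4) for q in b[1:]])
plan((.5315,.2675,.195),-158.5)"
```

```text
(2599, array([294.2, 228.2]), array([292.8, 175.8]), array([295.5, 280.3])) [array([0.5153, 0.261 , 0.154 ]), array([0.4912, 0.2507, 0.154 ]), array([0.5411, 0.2719, 0.154 ])]
(624, array([296.5, 326.5]), array([296. , 313.6]), array([297.1, 340.2])) [array([0.5658, 0.2823, 0.154 ]), array([0.5588, 0.2793, 0.154 ]), array([0.5735, 0.2857, 0.154 ])]
t 4.02 pos [0.5301 0.2621 0.2323] rpy [-179.95   -0.3  -158.73] open 0.0878 F [-2.6 -0.9 -3.2] | shift [-0.0043  0.0058  0.0466] turn -0.0026
```

View pics/w3.png

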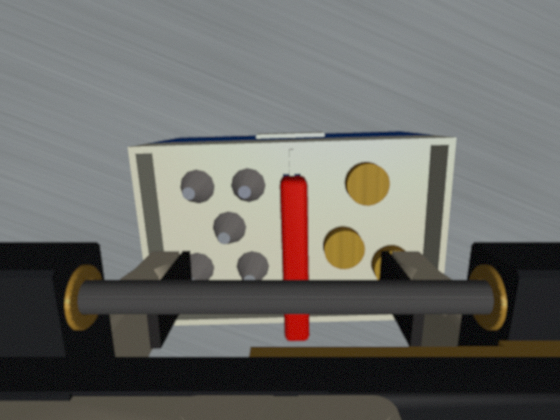

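The handle bar runs from (293,176) to (297,340) in the picture. Its length gives 89 mm at z 0.154, so its height is confirmed. Centre is (0.532, 0.268) and caddy yaw is 23°.

Emit:
send_rows(deltas=[[[-0.004, 0.006, 0.015], -0.019], [[-0.004, 0.006, 0.03], -0.019], [[-0.004, 0.006, 0.04], -0.019], [[-0.004, 0.006, 0.048], -0.019], [[-0.004, 0.006, 0.048], -0.019]])

```text
clock: 4.43
tool_pos: [0.5318, 0.2686, 0.1977]
orientation: [-180.0, -0.1, -156.9]
force: [0.8, -0.0, 0.9]
opening: 0.0875
gripper_force: 0.0
```

Emit:
send_rows(deltas=[[[0, 0, 0], 0], [[0, 0, 0], 0], [[0, 0, 0], 0], [[0, 0, 0], 0], [[0, 0, 0], 0]], gripper=0)

```text
clock: 4.85
tool_pos: [0.5323, 0.2689, 0.1991]
orientation: [180.0, 0.0, -156.9]
force: [0.1, 1.0, 0.8]
opening: 0.0597
gripper_force: 0.0
```

Emit:
send_rows(deltas=[[[0, 0, 0], 0], [[0, 0, 0], 0], [[0, 0, 0], 0], [[0, 0, 0], 0], [[0, 0, 0], 0]])

```text
clock: 5.27
tool_pos: [0.5322, 0.2689, 0.1986]
orientation: [-180.0, -0.0, -156.9]
force: [0.3, 0.1, 0.5]
opening: 0.0267
gripper_force: 0.0
```

```bash
python3 -c "
from h import *
plan((.5324,.2682,.195),-157)
for q in np.linspace(0,1.745,21)[1:]:
    a=np.radians(85); print(round(q,3),round(55*(np.sin(a)-np.sin(a-q))/800,4),round(55*(np.cos(a-q)-np.cos(a))/800,4))"
```

```text
t 5.27 pos [0.5322 0.2689 0.1986] rpy [-180.     -0.   -156.94] open 0.0267 F [0.3 0.1 0.5] | shift [ 0.0001 -0.0008  0.0044] turn 0.0007
0.087 0.0008 0.0059
0.175 0.0021 0.0118
0.262 0.0039 0.0175
0.349 0.0062 0.0231
0.436 0.0089 0.0284
0.524 0.0122 0.0334
0.611 0.0158 0.0382
0.698 0.0199 0.0426
0.785 0.0243 0.0467
0.872 0.029 0.0503
0.96 0.0341 0.0535
1.047 0.0394 0.0563
1.134 0.045 0.0586
1.222 0.0507 0.0604
1.309 0.0565 0.0617
1.396 0.0625 0.0625
1.483 0.0685 0.0628
1.571 0.0745 0.0625
1.658 0.0804 0.0617
1.745 0.0863 0.0604
```

Emit:
send_rows(deltas=[[[0, 0, 0.003], 0], [[0, 0, 0.003], 0], [[0, 0, 0.003], 0], [[0, 0, 0.003], 0], [[0, 0, 0.003], 0]])

```text
clock: 5.68
tool_pos: [0.5322, 0.2686, 0.1957]
orientation: [-180.0, -0.0, -157.0]
force: [2.5, -1.4, -3.9]
opening: 0.0139
gripper_force: 30.0
```

Emit:
send_rows(deltas=[[[0, 0, 0], 0], [[0, 0, 0], 0], [[0, 0, 0], 0], [[0, 0, 0], 0], [[0, 0, 0], 0]])

```text
clock: 6.1
tool_pos: [0.5321, 0.2686, 0.1961]
orientation: [-180.0, -0.0, -156.9]
force: [1.9, -2.5, -3.1]
opening: 0.0138
gripper_force: 30.0
```

Emit:
send_rows(deltas=[[[-0.0008, 0, -0.0059], 0], [[-0.0021, 0, -0.0118], 0], [[-0.0039, 0, -0.0175], 0], [[-0.0062, 0, -0.0231], 0], [[-0.0089, 0, -0.0284], 0]])

```text
clock: 6.52
tool_pos: [0.5391, 0.2716, 0.2195]
orientation: [-180.0, 0.0, -156.9]
force: [4.0, -2.4, -6.8]
opening: 0.0141
gripper_force: 30.0
```

Tracking well with low forces, so I'll continue the arc.

Emit:
send_rows(deltas=[[[-0.0033, 0, -0.005], 0], [[-0.0069, 0, -0.0098], 0], [[-0.011, 0, -0.0142], 0], [[-0.0154, 0, -0.0183], 0], [[-0.0201, 0, -0.0219], 0]])

```text
clock: 6.93
tool_pos: [0.5537, 0.2778, 0.2363]
orientation: [-180.0, -0.0, -157.0]
force: [4.4, -2.5, -9.2]
opening: 0.014
gripper_force: 30.0
```

Emit:
send_rows(deltas=[[[-0.0051, 0, -0.0032], 0], [[-0.0104, 0, -0.006], 0], [[-0.016, 0, -0.0083], 0], [[-0.0217, 0, -0.0101], 0], [[-0.0275, 0, -0.0114], 0]])

```text
clock: 7.35
tool_pos: [0.5739, 0.2864, 0.2452]
orientation: [-180.0, -0.1, -157.0]
force: [1.4, -4.1, -9.4]
opening: 0.014
gripper_force: 30.0
```

Emit:
send_rows(deltas=[[[-0.006, 0, -0.0008], 0], [[-0.012, 0, -0.0011], 0], [[-0.018, 0, -0.0008], 0], [[-0.0239, 0, 0], 0], [[-0.0298, 0, 0.0013], 0]])

```text
clock: 7.77
tool_pos: [0.5957, 0.2957, 0.2442]
orientation: [-180.0, -0.1, -156.9]
force: [-1.2, -3.9, -7.9]
opening: 0.0137
gripper_force: 30.0
```

Emit:
send_rows(deltas=[[[0, 0, 0], 0], [[0, 0, 0], 0], [[0, 0, 0], 0], [[0, 0, 0], 0], [[0, 0, 0], 0]])

```text
clock: 8.18
tool_pos: [0.5957, 0.2957, 0.2442]
orientation: [-180.0, -0.1, -156.9]
force: [1.0, -5.6, -8.3]
opening: 0.0139
gripper_force: 30.0
```

The tray reached the stop (69 mm back, 48 mm up). I'll release it and rise.

Emit:
send_rows(deltas=[[[0, 0, 0], 0], [[0, 0, 0], 0], [[0, 0, 0], 0], [[0, 0, 0], 0], [[0, 0, 0], 0]], gripper=1)

```text
clock: 8.6
tool_pos: [0.5961, 0.2965, 0.2453]
orientation: [180.0, 0.1, -156.9]
force: [-0.7, -0.3, -0.1]
opening: 0.0415
gripper_force: 0.0
```

Emit:
send_rows(deltas=[[[0, 0, 0], 0], [[0, 0, 0], 0], [[0, 0, 0], 0], [[0, 0, 0], 0], [[0, 0, 0], 0]])

```text
clock: 9.02
tool_pos: [0.5958, 0.2959, 0.2445]
orientation: [-180.0, -0.0, -156.9]
force: [-0.2, 0.2, -0.2]
opening: 0.0751
gripper_force: 0.0
```

Emit:
send_rows(deltas=[[[0, 0, -0.01], 0], [[0, 0, -0.03], 0], [[0, 0, -0.05], 0], [[0, 0, -0.07], 0], [[0, 0, -0.08], 0]])

```text
clock: 9.43
tool_pos: [0.5964, 0.2961, 0.3114]
orientation: [180.0, 0.2, -156.9]
force: [0.5, -0.1, 1.6]
opening: 0.0877
gripper_force: 0.0
```

```bash
python3 -c "
from h import *
for n in('top','wrist'):
    p=ctrl.snapshot(n)
    for b in blobs(p,*RED)[:3]: print(n,b,[at_z(p,q,.202).round(4) for q in b[1:]])
plan((.45,-.05,.31),-180)
plan((.40,-.25,.31),152)
print(ctrl.get_obs()['joint_pos'].round(1))"
```

```text
top (123, array([403.5, 235. ]), array([397. , 234.7]), array([410. , 235.3])) [array([ 0.4952, -0.2828,  0.202 ]), array([ 0.4961, -0.2674,  0.202 ]), array([ 0.4942, -0.2982,  0.202 ])]
top (80, array([536.8, 245.8]), array([530. , 245.9]), array([543. , 245.6])) [array([ 0.4656, -0.5986,  0.202 ]), array([ 0.4655, -0.5825,  0.202 ]), array([ 0.4659, -0.6134,  0.202 ])]
top (75, array([164.7, 205.7]), array([161.6, 199.2]), array([167.9, 212.1])) [array([0.5719, 0.2835, 0.202 ]), array([0.5874, 0.2909, 0.202 ]), array([0.5565, 0.2759, 0.202 ])]
wrist (2531, array([284.3, 221.2]), array([284.6, 163. ]), array([284. , 280.1])) [array([0.5868, 0.2913, 0.202 ]), array([0.556 , 0.2784, 0.202 ]), array([0.6207, 0.3055, 0.202 ])]
t 9.53 pos [0.5963 0.2963 0.3106] rpy [ 179.95    0.19 -156.93] open 0.0879 F [-0.   1.2  0.4] | shift [ 0.3378 -0.3266 -0.0006] turn 0.2563
t 9.53 pos [0.5963 0.2963 0.3106] rpy [ 179.95    0.19 -156.93] open 0.0879 F [-0.   1.2  0.4] | shift [ 0.4933 -0.5321 -0.0013] turn 0.5674
[  43.2   19.     0.8    0.   -71.6 -110.1]
```

Emit:
send_rows(deltas=[[[0.034, -0.033, 0], 0], [[0.068, -0.065, 0], 0], [[0.101, -0.098, 0], 0], [[0.135, -0.131, 0], 0], [[0.169, -0.163, 0], 0]])

```text
clock: 9.95
tool_pos: [0.5211, 0.1213, 0.3073]
orientation: [-180.0, -0.1, -156.9]
force: [0.8, -1.1, -0.1]
opening: 0.0879
gripper_force: 0.0
```

Emit:
send_rows(deltas=[[[0.034, -0.033, 0], 0.05], [[0.068, -0.065, 0], 0.1], [[0.101, -0.098, 0], 0.15], [[0.135, -0.131, 0], 0.2], [[0.169, -0.163, 0], 0.256]])

```text
clock: 10.37
tool_pos: [0.4476, -0.0515, 0.3077]
orientation: [180.0, -0.0, 179.8]
force: [0.7, -1.0, 0.1]
opening: 0.0876
gripper_force: 0.0
```

Emit:
send_rows(deltas=[[[0.04, 0, 0], 0], [[0.09, 0, 0], 0], [[0.13, 0, 0], 0], [[0.17, 0, 0], 0], [[0.21, 0, 0], 0]])

```text
clock: 10.78
tool_pos: [0.2793, -0.0509, 0.3073]
orientation: [-180.0, -0.1, 179.9]
force: [0.1, 1.7, 1.8]
opening: 0.0876
gripper_force: 0.0
```

```bash
python3 -c "
from h import *
plan((.45,-.05,.31),-180)
print(ctrl.get_obs()['joint_pos'].round(1))"
```

```text
t 10.78 pos [ 0.2793 -0.0509  0.3073] rpy [-1.7997e+02 -9.0000e-02  1.7991e+02] open 0.0876 F [0.1 1.7 1.8] | shift [-0.2134  0.0014 -0.0037] turn -0.001
[  32.1  -22.9  -39.6   -0.   -73.4 -122.2]
```

The tool stays exactly vertical, since only z turns are possible. So I'll first draw the jar forward from under the overhang with a shallow front grip, then regrasp it centred. Going above the front of the jar.

Emit:
send_rows(deltas=[[[-0.022, -0.032, 0], 0], [[-0.044, -0.064, 0], 0], [[-0.066, -0.096, 0], 0], [[-0.088, -0.128, 0], 0], [[-0.11, -0.16, 0], 0]], gripper=0.62)

```text
clock: 11.2
tool_pos: [0.3694, -0.179, 0.3082]
orientation: [180.0, 0.1, -179.9]
force: [1.4, 0.5, 0.7]
opening: 0.0605
gripper_force: 0.0
```

Emit:
send_rows(deltas=[[[-0.022, -0.032, 0], 0.07], [[-0.044, -0.064, 0], 0.14], [[-0.066, -0.096, 0], 0.2], [[-0.088, -0.128, 0], 0.26], [[-0.11, -0.16, 0], 0.31]])

```text
clock: 11.62
tool_pos: [0.4574, -0.3074, 0.3071]
orientation: [180.0, -0.1, 151.8]
force: [-0.6, 0.7, 0.8]
opening: 0.0545
gripper_force: 0.0
```

```bash
python3 -c "
from h import *
p=ctrl.snapshot('wrist'); cv2.imwrite('pics/w4.png',p['color'][:,:,::-1])
t=ctrl.snapshot('top')
for n,q in(('R',RED),('G',GREEN)):
    for b in blobs(p,*q)[:3]: print(n,b,at_z(p,b[1],.078))
b=[x for x in blobs(t,*RED) if abs(x[1][0]-404)<8]
print(b)
if b: print(tri([p,t],[blobs(p,*RED)[0][1],b[0][1]]))
plan((.4556,-.3074,.20),152.2)"
```

```text
R (1107, array([286.2, 238.5]), array([287.2, 219.8]), array([285.2, 257.2])) [ 0.49220896 -0.32556053  0.078     ]
G (1069, array([379.3, 236.3]), array([361.6, 228.5]), array([397.3, 244.2])) [ 0.53095192 -0.24887563  0.078     ]
[]
t 11.72 pos [ 0.4586 -0.3087  0.306 ] rpy [-179.93   -0.18  151.81] open 0.0542 F [-0.3  0.  -0.7] | shift [ 0.0037 -0.0002  0.1325] turn -0.0043
```

View pics/w4.png

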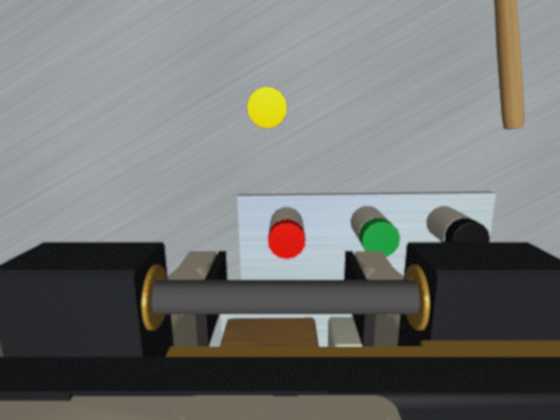

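The wrist view shows the red cap at (286,238), green at (379,236), black at (468,232) and yellow loose at (267,107). The board's front edge is nearly level at row 193, so the yaw is right. I'll lower in front of the jar.

Emit:
send_rows(deltas=[[[0.004, 0, 0.03], -0.006], [[0.0046, 0, 0.06], -0.006], [[0.0046, 0, 0.1], -0.006], [[0.0046, 0, 0.13], -0.006], [[0.0046, 0, 0.16], -0.006]])

```text
clock: 12.13
tool_pos: [0.4528, -0.3037, 0.1784]
orientation: [180.0, -0.1, 152.7]
force: [0.7, 0.3, -0.4]
opening: 0.0542
gripper_force: 0.0
```

Emit:
send_rows(deltas=[[[0, 0, 0.03], 0], [[0, 0, 0.06], 0], [[0, 0, 0.08], 0], [[0, 0, 0.095], 0], [[0, 0, 0.1025], 0]])

```text
clock: 12.55
tool_pos: [0.4523, -0.3036, 0.0961]
orientation: [-180.0, -0.2, 152.7]
force: [0.5, 0.8, 0.8]
opening: 0.0546
gripper_force: 0.0
```

```bash
python3 -c "
from h import *
e=np.array([.887,-.462])
for off in(.042,.020,.016,.0):
    x,y=np.array([.492,-.3258])-off*e; print(off); plan((x,y,.097),152.4)
p=ctrl.snapshot('wrist'); 
for b in blobs(p,*RED)[:3]: print(b,at_z(p,b[1],.078))
"
```

```text
0.042
t 12.55 pos [ 0.4523 -0.3036  0.0961] rpy [-179.97   -0.22  152.66] open 0.0546 F [0.5 0.8 0.8] | shift [-0.0043 -0.0018 -0.0011] turn 0.0029
0.02
t 12.55 pos [ 0.4523 -0.3036  0.0961] rpy [-179.97   -0.22  152.66] open 0.0546 F [0.5 0.8 0.8] | shift [-0.0318 -0.0018 -0.0012] turn 0.0029
0.016
t 12.55 pos [ 0.4523 -0.3036  0.0961] rpy [-179.97   -0.22  152.66] open 0.0546 F [0.5 0.8 0.8] | shift [-0.0368 -0.0019 -0.0012] turn 0.0029
0.0
t 12.55 pos [ 0.4523 -0.3036  0.0961] rpy [-179.97   -0.22  152.66] open 0.0546 F [0.5 0.8 0.8] | shift [-0.0568 -0.0019 -0.0013] turn 0.0029
```

Emit:
send_rows(deltas=[[[-0.01, -0.0018, 0], 0], [[-0.02, -0.0018, 0], 0], [[-0.028, -0.0018, 0], 0], [[-0.034, -0.0018, 0], 0], [[-0.0355, -0.0018, 0], 0]])

```text
clock: 13.02
tool_pos: [0.4799, -0.3192, 0.0991]
orientation: [180.0, 0.1, 152.7]
force: [-0.2, 0.2, 0.6]
opening: 0.0542
gripper_force: 0.0
```

Emit:
send_rows(deltas=[[[0, 0, 0], 0], [[0, 0, 0], 0], [[0, 0, 0], 0], [[0, 0, 0], 0], [[0, 0, 0], 0]])

```text
clock: 13.43
tool_pos: [0.4784, -0.3185, 0.0986]
orientation: [180.0, 0.0, 152.7]
force: [-0.4, -0.3, 0.3]
opening: 0.0545
gripper_force: 0.0
```

Emit:
send_rows(deltas=[[[-0.0007, 0, 0], 0], [[-0.0012, 0, 0], 0], [[-0.0018, 0, 0], 0], [[-0.0018, 0, 0], 0], [[-0.0018, 0, 0], 0]])

```text
clock: 13.85
tool_pos: [0.4798, -0.3193, 0.0985]
orientation: [180.0, 0.0, 152.7]
force: [-0.1, 0.5, -0.4]
opening: 0.0543
gripper_force: 0.0
```

Emit:
send_rows(deltas=[[[-0.0006, 0, 0], 0], [[-0.0012, 0, 0], 0], [[-0.0018, 0, 0], 0], [[-0.0018, 0, 0], 0], [[-0.0018, 0, 0], 0]])

```text
clock: 14.27
tool_pos: [0.4811, -0.3199, 0.0984]
orientation: [-180.0, -0.0, 152.7]
force: [0.2, 0.1, -0.4]
opening: 0.0545
gripper_force: 0.0
```

Emit:
send_rows(deltas=[[[-0.0004, 0, 0], 0], [[-0.0008, 0, 0], 0], [[-0.0012, 0, 0], 0], [[-0.0012, 0, 0], 0], [[-0.0012, 0, 0], 0]])

```text
clock: 14.68
tool_pos: [0.4819, -0.3203, 0.0985]
orientation: [180.0, 0.0, 152.7]
force: [-0.2, 0.4, 0.2]
opening: 0.0544
gripper_force: 0.0
```

Emit:
send_rows(deltas=[[[0, 0, 0], 0], [[0, 0, 0], 0], [[0, 0, 0], 0], [[0, 0, 0], 0], [[0, 0, 0], 0]], gripper=0.35)

```text
clock: 15.1
tool_pos: [0.482, -0.3203, 0.0985]
orientation: [180.0, 0.0, 152.7]
force: [-0.2, 0.2, 0.2]
opening: 0.033
gripper_force: 28.6
```

Emit:
send_rows(deltas=[[[0, 0, 0], 0], [[0, 0, 0], 0], [[0, 0, 0], 0], [[0, 0, 0], 0], [[0, 0, 0], 0]])

```text
clock: 15.52
tool_pos: [0.4819, -0.3204, 0.0985]
orientation: [180.0, 0.0, 152.7]
force: [0.8, 0.1, -0.1]
opening: 0.0333
gripper_force: 28.6
```

It holds (33 mm, 28.6 N). I'll draw it slowly forward 20 mm along the board.

Emit:
send_rows(deltas=[[[0.004, 0, 0], 0], [[0.009, 0, 0], 0], [[0.014, 0, 0], 0], [[0.02, 0, 0], 0], [[0.025, 0, 0], 0]])

```text
clock: 15.93
tool_pos: [0.4634, -0.3108, 0.0985]
orientation: [-180.0, -0.0, 152.7]
force: [0.4, -0.1, 0.2]
opening: 0.033
gripper_force: 28.6
```

```bash
python3 -c "
from h import *
plan((.47,-.31,.0985),152.7)
for n in ('scene','top','wrist'):
    p=ctrl.snapshot(n)
    for b in blobs(p,*RED,amin=8)[:4]: print(n,b[:2],at_z(p,b[1],.075))
    if n=='scene': cv2.imwrite('pics/s5.png',cv2.resize(p['color'][80:220,180:300,::-1],None,fx=4,fy=4))
"
```

```text
t 15.93 pos [ 0.4634 -0.3108  0.0985] rpy [-1.8000e+02 -2.0000e-02  1.5266e+02] open 0.033 F [ 0.4 -0.1  0.2] | shift [-0.0068  0.0047 -0.0001] turn -0.0005
scene (638, array([553.1, 321. ])) [0.3178575  0.73005151 0.075     ]
scene (157, array([355.5, 260.5])) [0.5382103  0.26847117 0.075     ]
scene (11, array([161.9,  78.7])) [ 0.47047794 -0.67754616  0.075     ]
scene (9, array([132.4,  55.3])) [ 0.4705538  -0.85431198  0.075     ]
top (187, array([160.3, 195.5])) [0.60856634 0.3323361  0.075     ]
top (75, array([536.8, 245.7])) [ 0.45987169 -0.68466278  0.075     ]
wrist (2791, array([285.2, 330.1])) [ 0.4666044  -0.31315095  0.075     ]
```

View pics/s5.png

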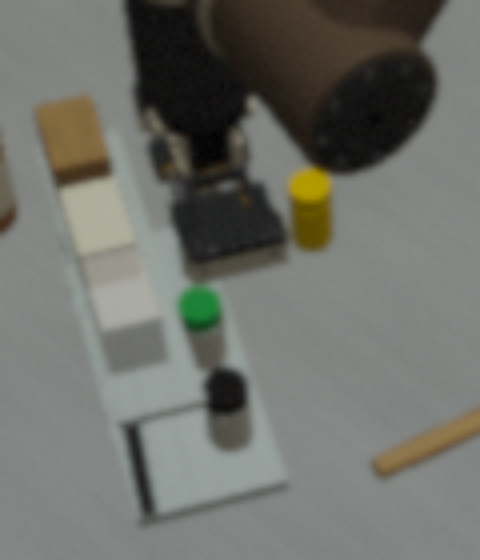

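The scene crop shows the gripper in front of the rack. Green, black and yellow are untouched, and the wrist sees the red cap moving between the fingers. Release, advance 13 mm and regrasp centred.

Emit:
send_rows(deltas=[[[0, 0, 0], 0], [[0, 0, 0], 0], [[0, 0, 0], 0], [[0, 0, 0], 0], [[0, 0, 0], 0]], gripper=0.55)

```text
clock: 16.5
tool_pos: [0.4642, -0.3112, 0.0984]
orientation: [-180.0, -0.0, 152.7]
force: [0.9, -0.3, 0.4]
opening: 0.0481
gripper_force: 0.0
```

Emit:
send_rows(deltas=[[[-0.003, 0, 0], 0], [[-0.007, 0, 0], 0], [[-0.011, 0, 0], 0], [[-0.0145, 0, 0], 0], [[-0.0165, 0, 0], 0]])

```text
clock: 16.92
tool_pos: [0.4764, -0.3175, 0.0984]
orientation: [-180.0, 0.0, 152.7]
force: [0.1, 0.2, -0.2]
opening: 0.0483
gripper_force: 0.0
```

Emit:
send_rows(deltas=[[[0, 0, 0], 0], [[0, 0, 0], 0], [[0, 0, 0], 0], [[0, 0, 0], 0], [[0, 0, 0], 0]], gripper=0.3)

```text
clock: 17.33
tool_pos: [0.4757, -0.3172, 0.0984]
orientation: [-180.0, -0.0, 152.7]
force: [-0.8, 0.5, -1.5]
opening: 0.0354
gripper_force: 30.0
```

Emit:
send_rows(deltas=[[[0, 0, 0], 0], [[0, 0, 0], 0], [[0, 0, 0], 0], [[0, 0, 0], 0], [[0, 0, 0], 0]])

```text
clock: 17.75
tool_pos: [0.4759, -0.3172, 0.0985]
orientation: [180.0, 0.0, 152.7]
force: [-0.7, 0.7, -1.6]
opening: 0.0356
gripper_force: 30.0
```

Centred grasp (35.6 mm, 30 N). Lift and carry to in front of the caddy.

Emit:
send_rows(deltas=[[[0, 0, -0.01], 0], [[0.002, 0, -0.03], 0], [[0.004, 0, -0.06], 0], [[0.008, 0, -0.1], 0], [[0.01, 0, -0.14], 0]])

```text
clock: 18.17
tool_pos: [0.468, -0.3133, 0.2118]
orientation: [-180.0, -0.1, 152.7]
force: [1.3, 0.2, -0.5]
opening: 0.0353
gripper_force: 30.0
```

Emit:
send_rows(deltas=[[[0.015, 0.025, 0], 0], [[0.04, 0.066, -0.01], 0], [[0.068, 0.112, -0.02], 0], [[0.096, 0.16, -0.02], 0], [[0.124, 0.207, -0.02], 0]])

```text
clock: 18.58
tool_pos: [0.4569, -0.1265, 0.2278]
orientation: [179.9, 0.1, 152.6]
force: [1.6, -0.0, -0.7]
opening: 0.0355
gripper_force: 30.0
```

Emit:
send_rows(deltas=[[[0.025, 0.041, 0], 0], [[0.05, 0.083, 0], 0], [[0.075, 0.124, 0], 0], [[0.099, 0.165, 0], 0], [[0.124, 0.207, 0], 0]])

```text
clock: 19.0
tool_pos: [0.4445, 0.0665, 0.2275]
orientation: [179.9, 0.0, 152.7]
force: [0.9, -0.2, -0.6]
opening: 0.0357
gripper_force: 30.0
```

Emit:
send_rows(deltas=[[[0.025, 0.041, 0], -0.06], [[0.05, 0.083, 0], -0.12], [[0.075, 0.124, 0], -0.18], [[0.094, 0.157, 0], -0.24], [[0.104, 0.174, 0], -0.3]])

```text
clock: 19.42
tool_pos: [0.4349, 0.23, 0.2273]
orientation: [179.9, 0.1, -179.9]
force: [0.3, -0.0, -1.2]
opening: 0.0356
gripper_force: 30.0
```

Emit:
send_rows(deltas=[[[0, 0, 0], -0.06], [[0, 0, 0], -0.12], [[0, 0, 0], -0.18], [[0, 0, 0], -0.24], [[0, 0, 0], -0.259]])

```text
clock: 19.83
tool_pos: [0.435, 0.2267, 0.2271]
orientation: [180.0, 0.0, -156.7]
force: [0.5, -0.1, -1.1]
opening: 0.0355
gripper_force: 30.0
```

```bash
python3 -c "
from h import *
p=ctrl.snapshot('wrist'); cv2.imwrite('pics/w6.png',p['color'][:,:,::-1])
plan((.4912,.2833,.22),-157)
C=np.array([.5324,.2682]);ex=np.array([.9205,.3907]);ey=np.array([-.3907,.9205])
for x,y in((-60,-97.5),(-60,97.5),(-55,-20),(-55,92.5),(9,-20),(9,92.5)): 
  print(x,y,proj(p,[*(C+ex*x/1e3+ey*y/1e3),.076]).round(0))"
```

```text
t 19.88 pos [0.435  0.2266 0.2271] rpy [ 1.7999e+02  2.0000e-02 -1.5676e+02] open 0.0357 F [-0.2  0.3 -0.8] | shift [-0.0925  0.0374  0.0089] turn 0.0026
-60 -97.5 [[150. 281.]]
-60 97.5 [[420. 282.]]
-55 -20 [[258. 288.]]
-55 92.5 [[413. 289.]]
9 -20 [[259. 364.]]
9 92.5 [[405. 365.]]
```

View pics/w6.png

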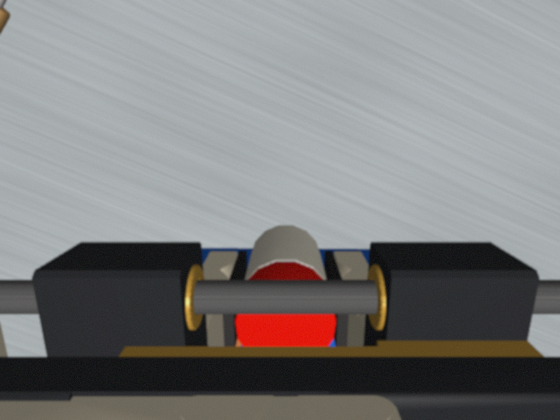

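The jar hangs centred between the fingers, with the red cap at (286,315). I'll check the open caddy's side links from scene and top in one picture before entering.

```bash
python3 -c "
from h import *
s=ctrl.snapshot('scene');t=ctrl.snapshot('top')
a=cv2.resize(s['color'][205:305,300:410],None,fx=5,fy=5,interpolation=2);b=cv2.resize(t['color'][170:270,125:183],None,fx=5,fy=5,interpolation=2)[:,:240]
cv2.imwrite('pics/s7.png',np.hstack([a,b])[:,:,::-1])
C=np.array([.5324,.2682]);ex=np.array([.9205,.3907]);ey=np.array([-.3907,.9205])
for x,y,z in((-60,97.5,76),(0,97.5,76),(60,97.5,76),(9,97.5,124),(9,97.5,156)): 
  X=[*(C+ex*x/1e3+ey*y/1e3),z/1e3]; print(x,y,z,((proj(s,X)-[300,205])*5).round(0),((proj(t,X)-[125,170])*5).round(0))"
```

```text
-60 97.5 76 [[487. 238.]] [[171. 442.]]
0 97.5 76 [[459. 330.]] [[128. 339.]]
60 97.5 76 [[430. 427.]] [[ 85. 237.]]
9 97.5 124 [[473. 305.]] [[ 91. 325.]]
9 97.5 156 [[485. 277.]] [[ 68. 325.]]
```

View pics/s7.png

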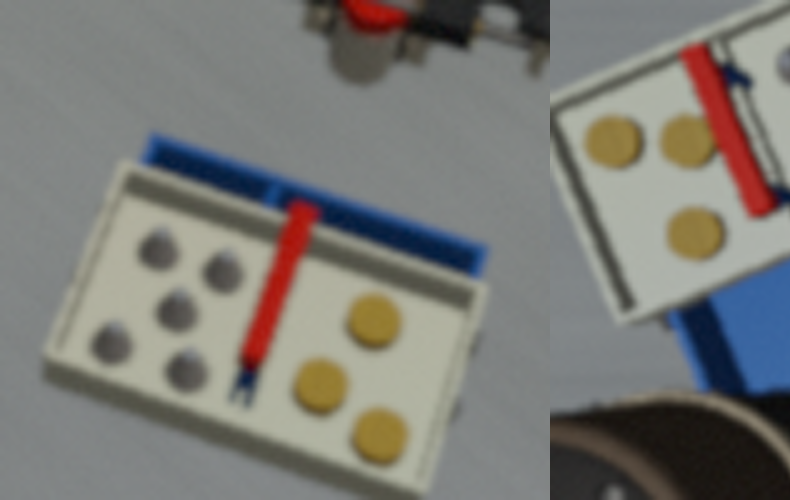

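The open tray and box edge match my projections to within 2 mm. The front links sit at about x +5 mm on the +y side, so I'll place the jar slightly forward, tool at caddy x −36 mm.

Emit:
send_rows(deltas=[[[-0.02, 0.01, 0], 0], [[-0.04, 0.021, 0], 0], [[-0.062, 0.032, 0], 0], [[-0.078, 0.041, 0], 0.002], [[-0.0868, 0.0448, 0], 0.002]])

```text
clock: 20.4
tool_pos: [0.486, 0.2879, 0.2266]
orientation: [-180.0, 0.0, -157.3]
force: [0.0, -0.5, -0.9]
opening: 0.0356
gripper_force: 30.0
```

Emit:
send_rows(deltas=[[[0, 0, 0.008], 0], [[0, 0, 0.02], 0], [[0, 0, 0.035], 0], [[0, 0, 0.048], 0], [[0, 0, 0.055], 0]])

```text
clock: 20.82
tool_pos: [0.4839, 0.2855, 0.1806]
orientation: [-180.0, -0.1, -157.3]
force: [-0.2, 0.2, -1.2]
opening: 0.0355
gripper_force: 30.0
```

```bash
python3 -c "
from h import *
plan((.4847,.2870,.0925),-157)"
```

```text
t 20.82 pos [0.4839 0.2855 0.1806] rpy [-1.7996e+02 -1.4000e-01 -1.5725e+02] open 0.0355 F [-0.2  0.2 -1.2] | shift [-0.002   0.0015  0.1101] turn -0.0028
```

Lowering in gentle steps (about 88 mm in all), with force checks.

Emit:
send_rows(deltas=[[[-0.0005, 0.001, 0.012], -0.003], [[-0.0005, 0.001, 0.024], -0.003], [[-0.0005, 0.001, 0.036], -0.003], [[-0.0005, 0.001, 0.046], -0.003], [[-0.0005, 0.001, 0.054], -0.003]])

```text
clock: 21.23
tool_pos: [0.4854, 0.2878, 0.1384]
orientation: [-180.0, 0.0, -156.9]
force: [1.7, -0.2, 0.2]
opening: 0.0356
gripper_force: 30.0
```

Emit:
send_rows(deltas=[[[0, 0, 0.01], 0], [[0, 0, 0.02], 0], [[0, 0, 0.03], 0], [[0, 0, 0.038], 0], [[0, 0, 0.042], 0]])

```text
clock: 21.65
tool_pos: [0.4854, 0.2878, 0.1049]
orientation: [-180.0, 0.0, -156.9]
force: [2.7, 1.1, 0.8]
opening: 0.0353
gripper_force: 30.0
```

Emit:
send_rows(deltas=[[[0, 0, 0.004], 0], [[0, 0, 0.008], 0], [[0, 0, 0.011], 0], [[0, 0, 0.013], 0], [[0, 0, 0.015], 0]])

```text
clock: 22.07
tool_pos: [0.4854, 0.2879, 0.0938]
orientation: [180.0, 0.0, -156.9]
force: [2.7, 1.4, 1.0]
opening: 0.0355
gripper_force: 30.0
```

Emit:
send_rows(deltas=[[[0, 0, 0.0005], 0], [[0, 0, 0.001], 0], [[0, 0, 0.0015], 0], [[0, 0, 0.0015], 0], [[0, 0, 0.0015], 0]])

```text
clock: 22.48
tool_pos: [0.4854, 0.2879, 0.0927]
orientation: [180.0, 0.0, -156.9]
force: [4.6, 1.7, 1.5]
opening: 0.0358
gripper_force: 30.0
```

Emit:
send_rows(deltas=[[[-0.001, 0, 0], 0], [[-0.002, 0, 0], 0], [[-0.002, 0, 0.0006], 0], [[-0.002, 0, 0.0012], 0], [[-0.002, 0, 0.0012], 0]])

```text
clock: 22.9
tool_pos: [0.4858, 0.2875, 0.0914]
orientation: [-180.0, -0.1, -157.0]
force: [-1.4, -1.1, 3.6]
opening: 0.0357
gripper_force: 30.0
```

Emit:
send_rows(deltas=[[[0, 0, 0.0005], 0], [[0, 0, 0.001], 0], [[0, 0, 0.001], 0], [[0, 0, 0.001], 0], [[0, 0, 0.001], 0]])

```text
clock: 23.32
tool_pos: [0.4858, 0.2875, 0.0913]
orientation: [-180.0, -0.1, -156.9]
force: [-3.5, -1.4, 12.3]
opening: 0.0354
gripper_force: 30.0
```

Floor reached at the predicted height (12 N). Relieve it, release and rise straight up.

Emit:
send_rows(deltas=[[[0, 0, -0.001], 0], [[0, 0, -0.001], 0], [[0, 0, -0.001], 0], [[0, 0, -0.001], 0], [[0, 0, -0.001], 0]], gripper=0.56)

```text
clock: 23.73
tool_pos: [0.4864, 0.2881, 0.0912]
orientation: [-180.0, -0.0, -156.9]
force: [-0.3, 0.1, 0.2]
opening: 0.0488
gripper_force: 0.0
```

Emit:
send_rows(deltas=[[[0, 0, 0], 0], [[0, 0, -0.005], 0], [[0, 0, -0.015], 0], [[0, 0, -0.03], 0], [[0, 0, -0.045], 0]])

```text
clock: 24.15
tool_pos: [0.4866, 0.2882, 0.1284]
orientation: [-180.0, -0.0, -156.9]
force: [-0.0, 1.1, -0.2]
opening: 0.0491
gripper_force: 0.0
```

Emit:
send_rows(deltas=[[[0, 0, -0.02], 0], [[0, 0, -0.045], 0], [[0, 0, -0.07], 0], [[0.02, 0, -0.1], 0], [[0.04, 0, -0.135], 0]])

```text
clock: 24.57
tool_pos: [0.4567, 0.2753, 0.2362]
orientation: [-180.0, -0.1, -157.0]
force: [-0.5, 0.2, 1.3]
opening: 0.0492
gripper_force: 0.0
```

Emit:
send_rows(deltas=[[[0.03, -0.02, -0.02], 0], [[0.07, -0.03, -0.04], 0], [[0.1, -0.04, -0.04], 0], [[0.12, -0.04, -0.04], 0], [[0.12, -0.04, -0.04], 0]], gripper=1)

```text
clock: 24.98
tool_pos: [0.3792, 0.2068, 0.2689]
orientation: [179.9, 0.1, -157.0]
force: [-1.4, -0.6, -0.1]
opening: 0.0767
gripper_force: 0.0
```

```bash
python3 -c "
from h import *
p=ctrl.snapshot('wrist'); t=ctrl.snapshot('top')
cv2.imwrite('pics/w8.png',np.hstack([p['color'][150:420,80:480],cv2.resize(t['color'][170:270,125:235],None,fx=2.7,fy=2.7)])[:,:,::-1])
for n,q in(('w',p),('t',t)):
    for b in blobs(q,*RED)[:4]: print(n,b[:2],at_z(q,b[1],.071))
print(proj(p,[.4912+.0015,.2875,.071]))
plan((.5957,.2957,.31),-156.9)"
```

```text
w (565, array([319.8, 338.4])) [0.48113987 0.28413536 0.071     ]
t (190, array([160.4, 195.7])) [0.60840241 0.33327165 0.071     ]
t (128, array([178. , 240.6])) [0.4858435  0.28543243 0.071     ]
t (78, array([536.9, 245.8])) [ 0.4594107  -0.68763166  0.071     ]
[[317.91473393 349.92295715]]
t 25.08 pos [0.3812 0.2087 0.2688] rpy [ 1.7993e+02  1.3000e-01 -1.5690e+02] open 0.0842 F [0.8 1.  0.1] | shift [-0.2894 -0.005  -0.0509] turn 0.0
```

View pics/w8.png

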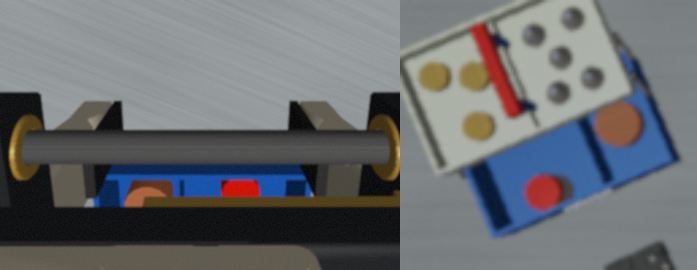

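The jar stands upright in the pocket, its cap round at (543,190) in the top crop. The tray is still open. Now back above the handle.

Emit:
send_rows(deltas=[[[-0.02, 0, -0.04], 0], [[-0.06, -0.001, -0.051], 0], [[-0.1, -0.002, -0.051], 0], [[-0.14, -0.003, -0.051], 0], [[-0.18, -0.004, -0.051], 0]], gripper=1)

```text
clock: 25.5
tool_pos: [0.5174, 0.263, 0.3083]
orientation: [-180.0, 0.0, -156.9]
force: [0.4, 0.6, -0.7]
opening: 0.0876
gripper_force: 0.0
```

Emit:
send_rows(deltas=[[[-0.04, 0, 0], 0], [[-0.08, -0.001, 0], 0], [[-0.1, -0.001, 0], 0], [[-0.109, -0.001, 0], 0], [[-0.109, -0.001, 0], 0]])

```text
clock: 25.92
tool_pos: [0.5972, 0.296, 0.3064]
orientation: [-179.9, -0.1, -157.0]
force: [0.0, -0.3, 0.7]
opening: 0.088
gripper_force: 0.0
```

```bash
python3 -c "
from h import *
plan((.5957,.2957,.2442),-156.9)"
```

```text
t 25.92 pos [0.5972 0.296  0.3064] rpy [-1.7994e+02 -1.3000e-01 -1.5699e+02] open 0.088 F [ 0.  -0.3  0.7] | shift [0.0017 0.0005 0.0778] turn -0.001
```

Emit:
send_rows(deltas=[[[0.001, 0, 0.02], 0], [[0.001, 0, 0.04], 0], [[0.001, 0, 0.06], 0], [[0.001, 0, 0.073], 0], [[0.001, 0, 0.077], 0]])

```text
clock: 26.33
tool_pos: [0.5937, 0.2947, 0.245]
orientation: [-180.0, -0.2, -156.9]
force: [-0.4, -0.2, -0.6]
opening: 0.0877
gripper_force: 0.0
```

Emit:
send_rows(deltas=[[[0, 0, 0], 0], [[0, 0, 0], 0], [[0, 0, 0], 0], [[0, 0, 0], 0], [[0, 0, 0], 0]], gripper=0)

```text
clock: 26.75
tool_pos: [0.5951, 0.2954, 0.2476]
orientation: [180.0, 0.1, -156.9]
force: [0.1, 0.3, 0.3]
opening: 0.0599
gripper_force: 0.0
```

Emit:
send_rows(deltas=[[[0, 0, 0], 0], [[0, 0, 0], 0], [[0, 0, 0], 0], [[0, 0, 0], 0], [[0, 0, 0], 0]])

```text
clock: 27.17
tool_pos: [0.5949, 0.2952, 0.2467]
orientation: [-180.0, -0.0, -156.9]
force: [0.1, 0.3, 0.8]
opening: 0.0268
gripper_force: 0.0
```

Emit:
send_rows(deltas=[[[0, 0, 0], 0], [[0, 0, 0], 0], [[0, 0, 0], 0], [[0, 0, 0], 0], [[0, 0, 0], 0]])

```text
clock: 27.58
tool_pos: [0.595, 0.2951, 0.2467]
orientation: [-180.0, -0.0, -156.9]
force: [0.4, -0.8, -1.1]
opening: 0.0135
gripper_force: 30.0
```

```bash
python3 -c "
from h import *
plan((.5957,.2957,.2442),-156.9)
a=np.radians(85)
f=lambda q:np.array([np.sin(a)-np.sin(a-q),np.cos(a-q)-np.cos(a)])*55/800
Q=np.linspace(1.745,0,31)
for i in range(0,30,5): print([(np.round(f(Q[i+k])-f(Q[i]),4)*[1,-1]).tolist() for k in range(1,6)])"
```

```text
t 27.58 pos [0.595  0.2951 0.2467] rpy [-179.99   -0.   -156.95] open 0.0135 F [ 0.4 -0.8 -1.1] | shift [-0.0011  0.0003  0.0031] turn -0.0005
[[-0.0039, -0.0009], [-0.0078, -0.0016], [-0.0118, -0.0021], [-0.0158, -0.0023], [-0.0198, -0.0023]]
[[-0.004, 0.0002], [-0.008, 0.0007], [-0.0119, 0.0014], [-0.0158, 0.0023], [-0.0196, 0.0035]]
[[-0.0038, 0.0014], [-0.0074, 0.003], [-0.011, 0.0047], [-0.0145, 0.0067], [-0.0178, 0.0089]]
[[-0.0032, 0.0024], [-0.0063, 0.005], [-0.0092, 0.0077], [-0.0119, 0.0106], [-0.0145, 0.0137]]
[[-0.0024, 0.0032], [-0.0046, 0.0065], [-0.0066, 0.01], [-0.0084, 0.0136], [-0.01, 0.0173]]
[[-0.0014, 0.0038], [-0.0025, 0.0076], [-0.0034, 0.0115], [-0.0041, 0.0154], [-0.0046, 0.0194]]
```

Gripped. Following the arc back down (forward = tool +x).

Emit:
send_rows(deltas=[[[0.0039, 0, -0.0009], 0], [[0.0078, 0, -0.0016], 0], [[0.0118, 0, -0.0021], 0], [[0.0158, 0, -0.0023], 0], [[0.0198, 0, -0.0023], 0]])

```text
clock: 28.0
tool_pos: [0.5798, 0.2887, 0.2485]
orientation: [-180.0, -0.0, -156.9]
force: [1.9, -0.7, -1.7]
opening: 0.0137
gripper_force: 30.0
```

Emit:
send_rows(deltas=[[[0.004, 0, 0.0002], 0], [[0.008, 0, 0.0007], 0], [[0.0119, 0, 0.0014], 0], [[0.0158, 0, 0.0023], 0], [[0.0196, 0, 0.0035], 0]])

```text
clock: 28.42
tool_pos: [0.5655, 0.2827, 0.2457]
orientation: [-180.0, -0.0, -156.9]
force: [0.9, -2.4, -0.8]
opening: 0.0139
gripper_force: 30.0
```

Emit:
send_rows(deltas=[[[0.0038, 0, 0.0014], 0], [[0.0074, 0, 0.003], 0], [[0.011, 0, 0.0047], 0], [[0.0145, 0, 0.0067], 0], [[0.0178, 0, 0.0089], 0]])

```text
clock: 28.83
tool_pos: [0.5525, 0.2772, 0.2384]
orientation: [-180.0, -0.0, -156.9]
force: [0.9, -1.4, -1.4]
opening: 0.0135
gripper_force: 30.0
```

Emit:
send_rows(deltas=[[[0.0032, 0, 0.0024], 0], [[0.0063, 0, 0.005], 0], [[0.0092, 0, 0.0077], 0], [[0.0119, 0, 0.0106], 0], [[0.0145, 0, 0.0137], 0]])

```text
clock: 29.25
tool_pos: [0.5419, 0.2727, 0.2274]
orientation: [-180.0, -0.0, -156.9]
force: [1.1, -1.2, -2.3]
opening: 0.0133
gripper_force: 30.0
```

Emit:
send_rows(deltas=[[[0.0024, 0, 0.0032], 0], [[0.0046, 0, 0.0065], 0], [[0.0066, 0, 0.01], 0], [[0.0084, 0, 0.0136], 0], [[0.01, 0, 0.0173], 0]])

```text
clock: 29.67
tool_pos: [0.5346, 0.2696, 0.2135]
orientation: [180.0, -0.0, -156.9]
force: [1.4, -0.9, -2.4]
opening: 0.0138
gripper_force: 30.0
```

Emit:
send_rows(deltas=[[[0.0008, 0, 0.0025], 0], [[0.0016, 0, 0.005], 0], [[0.0022, 0, 0.0074], 0], [[0.0028, 0, 0.0098], 0], [[0.0033, 0, 0.012], 0]])

```text
clock: 30.08
tool_pos: [0.5322, 0.2686, 0.204]
orientation: [-180.0, -0.0, -156.9]
force: [-0.6, -0.8, -3.0]
opening: 0.0139
gripper_force: 30.0
```

Emit:
send_rows(deltas=[[[0.0003, 0, 0.0016], 0], [[0.0006, 0, 0.0032], 0], [[0.0009, 0, 0.0048], 0], [[0.0012, 0, 0.0062], 0], [[0.0013, 0, 0.0074], 0]])

```text
clock: 30.5
tool_pos: [0.5314, 0.2682, 0.1983]
orientation: [-180.0, 0.0, -156.9]
force: [0.3, -1.9, 1.4]
opening: 0.0139
gripper_force: 30.0
```

Emit:
send_rows(deltas=[[[0, 0, 0], 0], [[0, 0, 0], 0], [[0, 0, 0], 0], [[0, 0, 0], 0], [[0, 0, 0], 0]])

```text
clock: 30.92
tool_pos: [0.5314, 0.2682, 0.1983]
orientation: [180.0, 0.0, -156.9]
force: [0.4, -1.8, -3.0]
opening: 0.0141
gripper_force: 30.0
```

Emit:
send_rows(deltas=[[[0, 0, 0.0004], 0], [[0, 0, 0.0008], 0], [[0, 0, 0.001], 0], [[0, 0, 0.001], 0], [[0, 0, 0.001], 0]])

```text
clock: 31.33
tool_pos: [0.5315, 0.2682, 0.1982]
orientation: [180.0, 0.0, -156.9]
force: [-3.0, -2.2, 5.8]
opening: 0.0139
gripper_force: 30.0
```

Emit:
send_rows(deltas=[[[0, 0, 0], 0], [[0, 0, 0], 0], [[0, 0, 0], 0], [[0, 0, 0], 0], [[0, 0, 0], 0]], gripper=1)

```text
clock: 31.75
tool_pos: [0.5315, 0.2684, 0.1974]
orientation: [180.0, 0.0, -156.9]
force: [0.2, -0.0, -1.1]
opening: 0.0414
gripper_force: 0.0
```

Emit:
send_rows(deltas=[[[0, 0, 0], 0], [[0, 0, 0], 0], [[0, 0, 0], 0], [[0, 0, 0], 0], [[0, 0, 0], 0]])

```text
clock: 32.17
tool_pos: [0.5314, 0.2682, 0.1975]
orientation: [180.0, 0.0, -156.9]
force: [-0.4, 0.2, 0.0]
opening: 0.0746
gripper_force: 0.0
```

Emit:
send_rows(deltas=[[[0, 0, -0.01], 0], [[0, 0, -0.03], 0], [[0, 0, -0.06], 0], [[0, 0, -0.09], 0], [[0, 0, -0.12], 0]])

```text
clock: 32.58
tool_pos: [0.5313, 0.2681, 0.2952]
orientation: [-180.0, 0.0, -156.9]
force: [-0.5, 0.3, -0.3]
opening: 0.0875
gripper_force: 0.0
```

Emit:
send_rows(deltas=[[[0.03, 0, 0], 0], [[0.07, 0, 0], 0], [[0.11, 0, 0], 0], [[0.15, 0, 0], 0], [[0.17, 0, 0], 0]])

```text
clock: 33.0
tool_pos: [0.4037, 0.2132, 0.2941]
orientation: [180.0, 0.0, -157.0]
force: [-1.0, 0.4, -0.2]
opening: 0.0877
gripper_force: 0.0
```

```bash
python3 -c "
from h import *
plan((.5,.27,.3))
t=ctrl.snapshot('top')
for b in blobs(t,*RED)[:4]+blobs(t,*GREEN)[:1]: print(b)
s=ctrl.snapshot('scene')
for b in blobs(s,*RED)[:4]: print('s',b)"
```

```text
t 33.0 pos [0.4037 0.2132 0.2941] rpy [ 1.7996e+02  1.0000e-02 -1.5696e+02] open 0.0877 F [-1.   0.4 -0.2] | shift [-0.1385  0.0182 -0.0073] turn 0
(165, array([176.7, 222.2]), array([169.9, 206.5]), array([183.5, 237.8]))
(79, array([536.8, 245.8]), array([530., 246.]), array([543. , 245.7]))
(117, array([374.5, 220.4]), array([368.8, 222.5]), array([380.1, 218.4]))
s (571, array([553.4, 319.2]), array([554.2, 291.9]), array([552.7, 344.9]))
s (126, array([360.6, 247.7]), array([365.5, 233.8]), array([355.1, 263. ]))
```

The handle is back at its closed pixels in both views: (176.7, 222.2) in top and (360.6, 247.7) in scene. The closing stop was felt, and green hasn't moved. Handing in.

```bash
python3 -c "
from plant import ctrl
print(ctrl.close_job())"
```

```text
the job is handed in; nothing more can be done
None
```

I opened the tray to its stop, stood the red-capped jar upright in the empty pocket, then lowered the tray gently until it was fully closed, and handed the job in after about 33 s of the 72 s allowed.

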